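# Pulse the nut mill by its bayonet lid

## Task

Get the nut mill running in pulses: first turn its speed selector one click clockwise, from one pip to two pips. Then set the winged lid into the bowl with its lugs down through the two slots until it lies fully home, and twist it clockwise against the spring to the run mark, the broad block halfway to the lock, without letting it click into the lock. The mill runs only while the lid is held there, so finish still gripping the lid at the run mark, and leave everything else on the counter where it is.

Things in the scene. Friction and masses are not known exactly. Their poses are not given: they have to be found in the camera images.
- mill: the nut and sugar mill, fixed: grey motor housing 190 (x) by 305 mm (y from -215 to +90), flat deck 85 mm above the counter, on it an open steel bowl 106 mm across outside, its rim 160 mm above the counter. Origin on the bowl's axis at counter height, z up. Two lid slots lie at its +x and -x; they are alike
- bowl_mouth (a point): centre of the bowl's opening at the top of the rim's inward lip, 160 mm above the counter; axes are the mill's. The lip is 8 mm thick and leaves an opening 85 mm across. Two slots 22 mm wide, cut through the lip at the mill's +x and -x, reach out to 98 mm across. In the track under the lip the lid's lugs can turn clockwise only; blocks stop them the other way
- slot_rib (a point): top of the thin rib (4 mm wide) outside the rim at the +x slot, 56 mm from the bowl's axis; the -x slot has one too. The wing points to the ribs when the lid goes in
- run_mark (a point): top of the broad block (14 mm wide) outside the rim, 45 degrees clockwise of the +x slot seen from above, 56 mm from the bowl's axis; its twin stands opposite. The wing points to these blocks when the lid is at the run position
- lock_mark (a point): top of the round boss (10 mm across) outside the rim, 90 degrees clockwise of the +x slot, 56 mm from the bowl's axis, with a twin facing it; about where the wing points once the lid has clicked into the lock
- switch_ring (a joint): spring ring in the track, rad, clockwise; 0 at rest, as at the start. The lugs push its dogs round: value = lid's clockwise turn from the slots less about 0.07 (0.03 to 0.12 with play). It pushes back with about 0.08 N m at 0, 0.12 at 0.72 (wing at the run mark), stiffens to about 0.4 from 0.83 on, and turns a released lid back. Past 1.13 it snaps over into the lock, about 1.45, and stays
- selector (a joint): the speed selector on the mill's deck, rad, growing clockwise seen from above: detents at 0 (one pip on the deck, where it stands at the start), 0.785 (two pips) and 1.571 (three pips). About 0.1 N m carries it over from one detent to the next; it falls the last part into the detent by itself
- selector_grip (a point): pinch point on the selector, on its axis (mill x = 0, y = -150 mm), 113 mm above the counter. The selector is a black skirt disc 52 mm across, 10 mm high, with a grip bar 44 mm long, 13 mm wide, from 10 to 38 mm above the deck. x axis along the bar to its pointer end (white tick), turning with it; at value 0 it points 45 degrees anticlockwise of the mill's +x
- lid: the mill's loose lid, black plastic with a grey wing, about 0.18 kg: plug 80 mm across, 20 mm deep; flange 108 mm across from 20 to 26 mm up; two lugs at the plug's foot (2 to 8 mm up, 16 mm wide, 93 mm over both) under the wing's ends. Origin at the underside's centre, z up, x along the wing; alike after a half turn. Starts on the counter, wing up. Home: origin 20 mm below bowl_mouth, flange on the lip
- wing_grip (a point): pinch point on the lid's upright grip wing, on the lid's axis, 46 mm above its underside; x along the wing. The wing is 64 mm long, 16 mm thick, from 26 to 60 mm above the underside. With the lid home the lugs have 4 mm of play under the lip
- choux_plate: bystander: a cream-filled choux bun on a round black dish 104 mm across, 80 mm tall overall; origin under the dish's centre
- tart_plate: bystander: a dark chocolate tart with a berry-red top on a round black dish 104 mm across, 55 mm tall overall; origin under the dish's centre
- jar_lid: bystander: a plain black storage-jar lid, a disc 92 mm across and 14 mm thick with a round knob on top (37 mm tall overall), no wing and no lugs: not the mill's lid; origin under its centre
- nut_jar: bystander: a closed storage jar of nuts, 86 mm across, 130 mm tall, steel cap; origin under its centre
- shaker: bystander: a steel sugar shaker, 70 mm across, 116 mm tall; origin under its centre
- spatula: bystander: a spatula 240 mm long lying on the counter; origin under its middle
- cake_ring: bystander: a thin steel ring mould, 80 mm across, 45 mm high; origin under its centre
- prep_bowl: bystander: a small steel bowl, 100 mm across, 45 mm high; origin under its centre
Things that resemble listed ones, but are neither listed nor needed, are in the scene too. Leave any yellow look-alike of the lid alone.

How it is judged:
On the way, in this order (a step that is already met when the one before it is completed fails the run):
1. the selector stands at two pips, one click on (value of joint selector between 0.63 and 0.94 rad), for 0.2 s.
2. the lid is fully home in the bowl, its lugs through the slots, not yet twisted (z of lid in the frame of bowl_mouth between -0.026 and -0.0165 m and horizontal distance between lid and bowl_mouth below 0.005 m and angle between lid's own z axis and vertical below 0.08 rad and value of joint switch_ring below 0.35 rad), for 0.1 s.
At the end, for the whole second after the job is handed in: Selector within 0.15 rad of two pips; lid fully home (origin within 3.5 mm of 20 mm below the mouth, within 5 mm of the bowl's axis, level within 0.08 rad), held still by the gripper's fingers against the spring with the switch ring at 0.52 to 0.92 rad (wing within about 11 degrees of the run mark) (all of step 1 and z of lid in the frame of bowl_mouth between -0.026 and -0.0165 m and horizontal distance between lid and bowl_mouth below 0.005 m and angle between lid's own z axis and vertical below 0.08 rad and value of joint switch_ring between 0.52 and 0.92 rad and contact force between the fingers and lid above 1 N and angular speed of lid below 0.3 rad/s); the arm keeps its last pose, push and grip.
It fails at once if the lid is turned past the click into the lock (value of joint switch_ring above 1.13 rad).
It fails at once if the selector is turned on past two pips towards three (value of joint selector above 1.15 rad).
It fails at once if another thing on the counter is knocked or shifted by more than 40 mm (distance of any of choux_plate, tart_plate, jar_lid, nut_jar, shaker, spatula, cake_ring, prep_bowl from where it was at the start of the episode above 0.04 m).
It also fails if it takes over 54 s, if anything falls off the work surface, if the arm or the gripper's body presses on something with over 40 N, if the wrist force passes 120 N, or if a joint passes its speed limit or range.

## Robot

A 7-joint arm with a two-finger parallel gripper is mounted at the origin on the work surface. World frame = base frame: x ahead of the robot, y to its left, z up, the work surface at z = 0. Lengths are in m, angles in rad, forces in N, time in s.
With the tool pointing down it reaches from about 0.425 to 0.925 m from the base axis. Payload 6.8 kg.
Tool frame: the origin (TCP) lies at the very end of the fingers, on their centre line; the grasp point (between the pads) lies 19 mm behind it; z points along the fingers, x is the direction in which the jaws open and shut, and the axes are right-handed (so a half turn about z gives the same grasp; the last joint's range is limited). The gripper opens to 85 mm and grips with 20 to 120 N. Pads are 22 mm wide; open, the fingers measure 114 mm over their backs; the gripper's body (76 mm by 85 mm) begins 54 mm behind the grasp point. The pads swing forward as they close: fully open they stand 13 mm farther back than shut.
Start: joints at [1.162, 0.477, 0.022, 1.555, -0.011, 1.109, -0.083], TCP at [0.2, -0.645, 0.231] pointing down, gripper open.
Joint ranges: [-2.96, 2.96], [-0.34, 2.1], [-1.41, 1.46], [0.24, 2.44], [-1.37, 4.51], [0.17, 1.92], [-2.96, 2.96]. Speed limits (rad/s): [2.39, 2.39, 3.14, 3.14, 3.14, 3.14, 3.14].

## Interface

Orientations are given as a unit quaternion [w, x, y, z].
In Python, from station import bot gives the robot as it stands.
- The arm moves only by the shell command python3 -m creep 'ROWS' [FORCE]. ROWS is JSON, a list that holds one entry, the list of rows, each a list of 7 numbers: the shift along the tool's x, y, z in cm, then the turn, a rotation vector about the tool's x, y, z in rad, then the opening, from 0 (shut) to 1 (fully open). In form: [[[dx, dy, dz, wx, wy, wz, claw], ...]]. A call has 1 to 10 rows; each row is the pose to reach, as a shift and turn from the pose commanded when the call began, along the tool's axes at that moment; what a row does not reach only later rows make up. A row lasts 1/8 s, in which the tool goes at most 62.5 mm and 10.7 degrees, less where a joint would pass 70% of its speed; a pose out of reach is approached as far as the arm can. A call with a gripper value outside its range is refused whole. The fingers move at their own pace and stop on an object; FORCE is the grip in N (left out, the last holds). Time passes only in rows, so rows that repeat a pose let the fingers close. It gives the time, the measured TCP pose, the force and the opening at its end, in the units of the state.
- bot.get_obs(): the state, without advancing time (a new reading comes with each control period).
- bot.read_camera(name): name is "side" or "top" or "wrist"; returns (picture, depth): 480x640x3 uint8, blue, green, red; 480x640 float32, m along the optical axis (not along the pixel's ray), 0 where there is no reading.
- bot.calibration(name): a dict with "mtx" (3x3 intrinsics, pixels), "rvec" (rotation vector, rad) and "tvec" (3), from world to camera coordinates, as OpenCV has them. Camera axes: x right, y down, z forward; pixel columns grow to the right and rows downward; lengths in m; the calibration is good to about 2 mm. A picture is of the moment at which its call begins: read the wrist's pose just before it. calibration takes no time and is no camera call; for the wrist camera it gives the pose at the moment of the call.
- bot.hand_in(): hands the job in, once; it reports no verdict.
Trained networks look in the newest picture that a camera, given by its name, has taken for a name from the list of things; names that differ only in an ending like _2 or _b are one class to them, and where a whole thing is asked for, a point or a joint stands for the part that bears it (a point fixed in the world has none). Each returns a list of dicts, best first, with "p" (0 to 1); they miss things now and then, are a little off and sometimes report something else, mostly with a low value. They report only what shows in the picture. A call takes as long as a camera call. They do not tell look-alikes from the thing itself.
- bot.find_in(camera, label): "xy" ([column, row] in pixels, amid what is visible of it).
- bot.silhouettes(camera, label): "mask" (480x640 bool, what is visible of it) and "xy" ([column, row] in pixels, amid what is visible of it).
The state is a dict: "t": time; "q": joint angles; "joint_vel": joint speeds; "joint_torque": joint torques, N m; "eef_pos": TCP position; "tool_rot": TCP orientation; "contact_force": force on the tool from outside, world axes, zero at the start; "torque": the same for the moment, N m; "gripper_width": opening from 0.0 (shut) to 1.0 (fully open).
Only numpy, scipy, OpenCV 4.12 (cv2) and the standard library are available. Lean on these libraries where they do the work, as an engineer would, in place of code of your own. Each camera call takes 0.05 s, during which the arm holds its last target.

## Working session

There is one attempt and no reset: what is moved stays moved. The work goes in short steps, Python scripts to look and compute and a shell command to move; the robot and the scene stay as the last step left them, time stands still between calls to the robot, and variables do not carry over. Pictures are saved under pics/ and viewed, and the job is handed in when it is done.

```bash
ls; mkdir -p pics; python3 - <<'E'
from station import bot
import cv2
o=bot.get_obs(); print(o)
for c in ("top","side"):
    p,d=bot.read_camera(c); cv2.imwrite(f"pics/{c}0.png",p)
    k=bot.calibration(c); print(c,k)
    for l in ("mill","lid","selector","jar_lid"):
        for r in bot.find_in(c,l)[:4]: print(c,l,r)
print(bot.get_obs()['t'])
E
```

```text
pics
{'t': 0.0, 'q': array([ 1.16189271,  0.4778119 ,  0.02235678,  1.55645578, -0.01149127,
        1.10932875, -0.08311149]), 'joint_vel': array([ 5.02513294e-04,  1.51078101e-03, -8.69586868e-05, -8.82901901e-04,
        7.04992946e-04, -2.77118465e-04, -6.79495703e-04]), 'joint_torque': array([-2.54479355e-04, -5.96447539e+01,  1.60733432e+00, -2.81192619e+01,
        1.23047177e-02,  9.25613655e-03, -2.86216823e-05]), 'eef_pos': array([ 0.19978723, -0.64412285,  0.23031633]), 'tool_rot': array([-4.91534829e-04,  8.05073153e-01, -5.93174796e-01, -7.98503784e-04]), 'contact_force': array([ 0.04116553,  0.51450919, -0.34170037]), 'torque': array([ 0.02064199, -0.00785889, -0.00913848]), 'gripper_width': 0.9996380691358087}
top {'mtx': array([[472.79503266,   0.        , 314.01767532],
       [  0.        , 472.79503266, 237.51828792],
       [  0.        ,   0.        ,   1.        ]]), 'rvec': array([ 2.15803942, -2.10373324,  0.21834167]), 'tvec': array([-0.00722578,  0.54712002,  1.04551029])}
top mill {'xy': [255.4, 225.1], 'p': 0.81}
top lid {'xy': [475.2, 358.1], 'p': 0.82}
t
[... 162 characters left out ...]
 'p': 0.7}
top jar_lid {'xy': [289.6, 229.0], 'p': 0.45}
side {'mtx': array([[451.61791728,   0.        , 323.6285414 ],
       [  0.        , 451.61791728, 250.67490621],
       [  0.        ,   0.        ,   1.        ]]), 'rvec': array([ 0.0840983 , -2.75456225,  1.41679118]), 'tvec': array([0.556559  , 0.11212443, 1.28290283])}
side mill {'xy': [306.9, 312.9], 'p': 0.87}
side lid {'xy': [347.8, 204.1], 'p': 0.75}
side lid {'xy': [363.0, 226.4], 'p': 0.69}
side lid {'xy': [408.4, 213.3], 'p': 0.65}
side selector {'xy': [320.6, 270.2], 'p': 0.83}
side selector {'xy': [396.0, 405.8], 'p': 0.42}
side jar_lid {'xy': [313.8, 234.0], 'p': 0.84}
side jar_lid {'xy': [379.7, 251.6], 'p': 0.62}
0.5
```

View pics/top0.png

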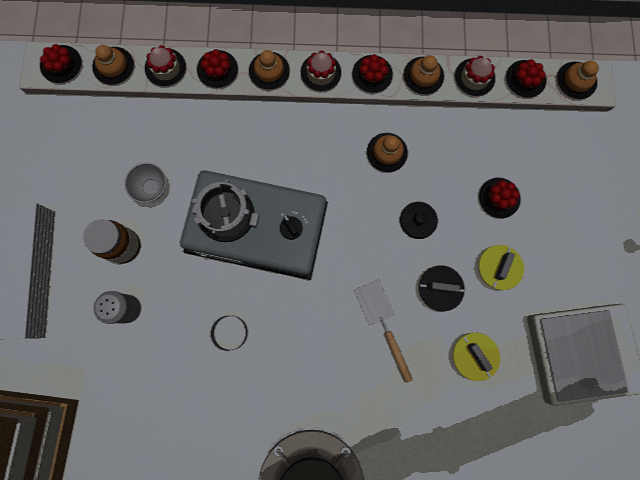

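View pics/side0.png

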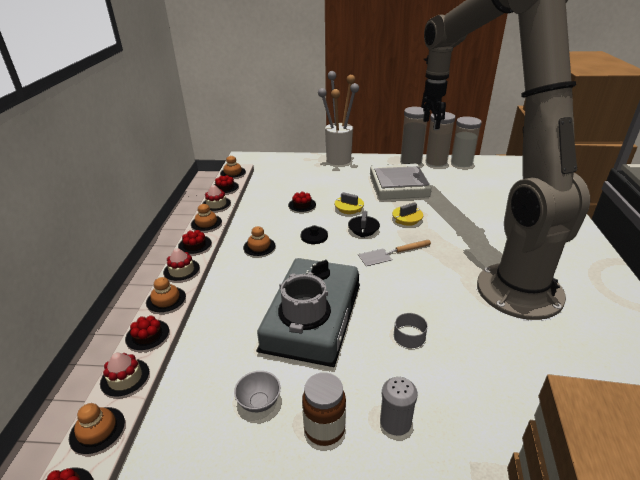

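```bash
cat > h.py <<'E'
from station import bot
import numpy as np, cv2
from scipy.spatial.transform import Rotation as R
def cloud(d,k):
    K=k['mtx'];Rm=cv2.Rodrigues(k['rvec'])[0];v,u=np.mgrid[0:480,0:640]
    P=np.stack([(u-K[0,2])/K[0,0]*d,(v-K[1,2])/K[1,1]*d,d],-1)-k['tvec']
    return P@Rm
def proj(p,k):
    return cv2.projectPoints(np.float64(p).reshape(-1,1,3),k['rvec'],k['tvec'],k['mtx'],None)[0].reshape(-1,2)
def circ(p):
    A=np.c_[2*p,np.ones(len(p))];s=np.linalg.lstsq(A,(p**2).sum(1),rcond=None)[0]
    return s[:2],np.sqrt(s[2]+s[:2]@s[:2])
E
python3 - <<'E'
from h import *
for c in ("top","side"):
    p,d=bot.read_camera(c);k=bot.calibration(c);P=cloud(d,k);np.savez(f"{c}0.npz",p=p,P=P,d=d)
    m=bot.silhouettes(c,"mill")[0]['mask']; X=P[m&(d>0)]
    print(c,m.sum(),np.histogram(X[:,2],bins=np.arange(-.01,.2,.01)))
    D=X[abs(X[:,2]-.085)<.004]; r=cv2.minAreaRect((D[:,:2]*1000).astype(np.float32)); print('deck',r,np.median(D[:,2]))
    Q=X[X[:,2]>.152]; print('rim',len(Q),np.median(Q[:,2]),circ(Q[:,:2]), cv2.minEnclosingCircle((Q[:,:2]*1000).astype(np.float32)))
    for s in bot.silhouettes(c,"lid"):
        Y=P[s['mask']&(d>0)];W=Y[Y[:,2]>.05];F=Y[abs(Y[:,2]-.026)<.006]
        cl=p[s['mask']].mean(0)
        print('lid',s['xy'],s['p'],cl.round(),'wing',len(W),cv2.minAreaRect((W[:,:2]*1000).astype(np.float32)) if len(W)>3 else 0,'fl',len(F),cv2.minEnclosingCircle((F[:,:2]*1000).astype(np.float32)) if len(F)>3 else 0, 'zmax',Y[:,2].max())
    for s in bot.silhouettes(c,"selector")[:1]:
        Y=P[s['mask']&(d>0)];W=Y[Y[:,2]>.115]
        print('sel',s['xy'],len(W),W.mean(0) if len(W) else 0,cv2.minAreaRect((W[:,:2]*1000).astype(np.float32)) if len(W)>3 else 0,Y[:,2].max(),np.median(Y,0))
E
```

```text
top 11240 (array([   3,    5,   90,   81,   53,   55,   82,  129,  519, 6813, 1472,
        451,  209,  218,   74,   77,  449,  411,    0,    0]), array([-0.01,  0.  ,  0.01,  0.02,  0.03,  0.04,  0.05,  0.06,  0.07,
        0.08,  0.09,  0.1 ,  0.11,  0.12,  0.13,  0.14,  0.15,  0.16,
        0.17,  0.18,  0.19]))
deck ((576.6995849609375, 144.54913330078125), (297.8628234863281, 183.8054962158203), 79.24365997314453) 0.08511230267652088
rim 836 0.15994659571007142 (array([0.58843587, 0.20600991]), np.float64(0.04954654672252584)) ((588.7810668945312, 206.3751678466797), 60.875)
lid [439.5, 284.9] 0.86 [32. 31. 31.] wing 208 ((440.4354553222656, -295.75360107421875), (65.02134704589844, 16.391271591186523), 84.096923828125) fl 1382 ((442.0008850097656, -295.51019287109375), 54.28933334350586) zmax 0.06570810776552123
lid [499.7, 265.2] 0.85 [ 45. 112. 111.] wing 220 ((494.57122802734375, -438.8460693359375), (16.262779235839844, 65.40620422363281), 64.6279296875) fl 1304 ((492.9485168457031, -438.81817626953125), 54.99876403808594) zmax 0.0645646345216039
lid [475.4, 357.3] 0.85 [ 4
[... 1034 characters left out ...]
id [348.5, 204.4] 0.94 [ 51. 118. 130.] wing 68 ((493.185791015625, -435.4157409667969), (25.126741409301758, 60.50935745239258), 57.149654388427734) fl 245 ((499.19775390625, -434.3788146972656), 56.789344787597656) zmax 0.06351910448301251
lid [409.1, 212.9] 0.87 [ 50. 118. 135.] wing 66 ((288.3392028808594, -365.0202941894531), (64.80816650390625, 17.218576431274414), 33.412757873535156) fl 294 ((288.24713134765625, -369.1482849121094), 55.993412017822266) zmax 0.06445452637693608
sel [321.8, 269.3] 77 [0.56474516 0.07416995 0.12430328] ((567.1558837890625, 108.6154556274414), (120.03335571289062, 35.75497055053711), 86.35637664794922) 0.1613392390199428 [0.55923803 0.06937292 0.10357677]
```

```bash
cat >> h.py <<'E'
def plan(pos,yaw_deg,o=None):
    o=o or bot.get_obs();q=o['tool_rot'];R0=R.from_quat([q[1],q[2],q[3],q[0]])
    y=np.radians(yaw_deg);X=np.array([np.cos(y),np.sin(y),0]);Z=np.array([0,0,-1.]);R1=R.from_matrix(np.c_[X,np.cross(Z,X),Z])
    d=R0.inv().apply(np.array(pos)-o['eef_pos'])*100; w=(R0.inv()*R1).as_rotvec()
    print('t',round(o['t'],2),'pos',o['eef_pos'].round(4),'cm',d.round(2),'rot',w.round(3),'F',o['contact_force'].round(1),'T',o['torque'].round(2),'w',round(o['gripper_width'],3))
def yaw():
    q=bot.get_obs()['tool_rot'];x=R.from_quat([q[1],q[2],q[3],q[0]]).apply([1,0,0]);return np.degrees(np.arctan2(x[1],x[0]))
E
python3 - <<'E'
from h import *
print(yaw(),bot.calibration('wrist'))
plan([.561,.059,.25],-55.7)
p=np.load('top0.npz')['p']
a=cv2.resize(p[150:290,170:340],None,fx=4,fy=4);b=cv2.resize(p[235:390,400:530],None,fx=4,fy=4)
cv2.imwrite('pics/crA.png',a);cv2.imwrite('pics/crB.png',b)
E
```

```text
-72.76760286719517 {'mtx': array([[408.36513847,   0.        , 320.03381131],
       [  0.        , 408.36513847, 236.03049326],
       [  0.        ,   0.        ,   1.        ]]), 'rvec': array([-2.3408764 ,  1.72563282,  0.24203958]), 'tvec': array([-0.67457533, -0.0347326 ,  0.37913442])}
t 0.9 pos [ 0.2    -0.6447  0.2313] cm [-56.52 -55.33  -1.87] rot [-0.    -0.    -0.298] F [ 0.3 -0.9 -0.2] T [-0.03 -0.01  0.05] w 1.001
```

View pics/crA.png

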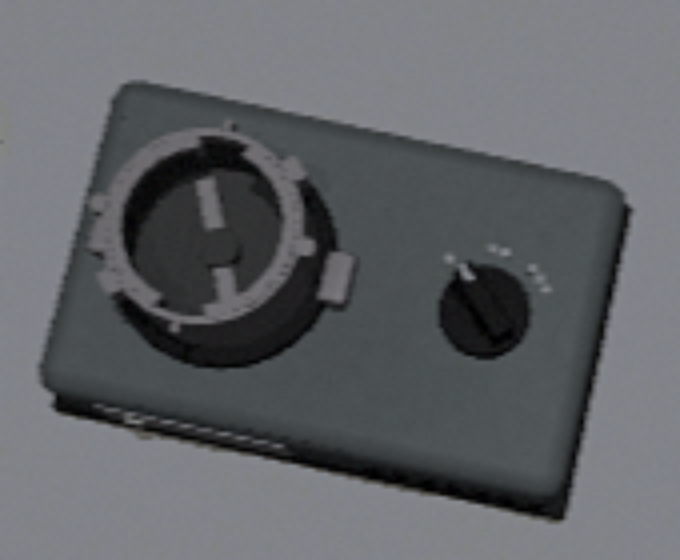

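View pics/crB.png

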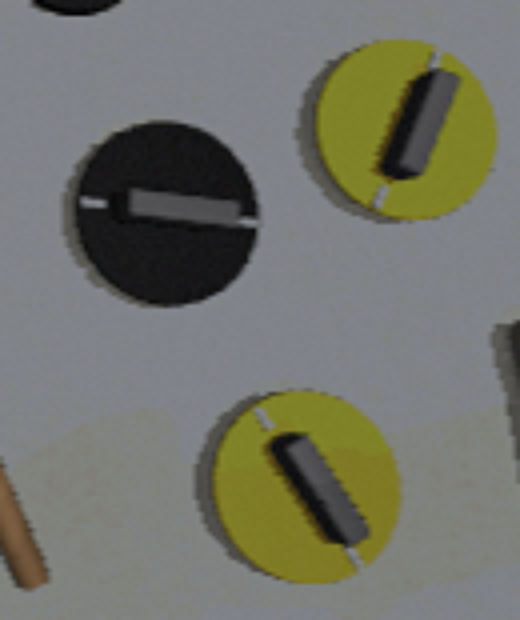

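The wing-bearing candidates in the top picture are the black lid at (440,285) and the yellow look-alikes at (500,266) and (476,357). The jar lid at (420,219) has a round knob and no wing. By the description I choose the black one at (440,285), and the close crop confirms it: black flange, grey wing, white ticks. The selector at (290,229) points at one pip. First I move above the selector.

```bash
python3 -m creep '[[[-28,-27.5,-1,0,0,-0.15,0.45],[-28,-27.5,-1,0,0,-0.15,0.45],[-28,-27.5,-1,0,0,-0.15,0.45],[-28,-27.5,-1,0,0,-0.15,0.45],[-28,-27.5,-1,0,0,-0.15,0.45],[-56.5,-55.3,-1.9,0,0,-0.298,0.45],[-56.5,-55.3,-1.9,0,0,-0.298,0.45],[-56.5,-55.3,-1.9,0,0,-0.298,0.45],[-56.5,-55.3,-1.9,0,0,-0.298,0.45],[-56.5,-55.3,-1.9,0,0,-0.298,0.45]]]'
python3 - <<'E'
from h import *
plan([.561,.059,.25],-55.7)
E
```

```text
t: 2.15
eef_pos: [0.4861, -0.0872, 0.247]
tool_rot: [-0.0, 0.884, -0.467, 0.001]
contact_force: [0.1, -1.0, -0.3]
gripper_width: 0.451
t 2.15 pos [ 0.4861 -0.0872  0.247 ] cm [ -7.86 -14.42  -0.3 ] rot [-0.001 -0.001 -0.   ] F [ 0.1 -1.  -0.3] T [-0.07 -0.06  0.01] w 0.451
```

```bash
python3 -m creep '[[[-7.9,-14.4,-0.3,0,0,0,0.45],[-7.9,-14.4,-0.3,0,0,0,0.45],[-7.9,-14.4,-0.3,0,0,0,0.45],[-7.9,-14.4,-0.3,0,0,0,0.45],[-7.9,-14.4,-0.3,0,0,0,0.45]]]'
python3 - <<'E'
from h import *
plan([.561,.059,.25],-55.7)
k=bot.calibration('wrist');p,d=bot.read_camera('wrist');P=cloud(d,k);np.savez("w1.npz",p=p,P=P,d=d,**{'k'+a:b for a,b in k.items()})
cv2.imwrite('pics/w1.png',p)
for s in bot.silhouettes('wrist','selector')[:2]:
    Y=P[s['mask']&(d>0)];W=Y[Y[:,2]>.117];print('sel',s['xy'],s['p'],len(W),W.mean(0),cv2.minAreaRect((W[:,:2]*1000).astype(np.float32)),np.median(W[:,2]))
for s in bot.silhouettes('wrist','mill')[:1]:
    X=P[s['mask']&(d>0)];D=X[abs(X[:,2]-.085)<.004]; print('deck',cv2.minAreaRect((D[:,:2]*1000).astype(np.float32)),np.median(D[:,2]))
    Q=X[(X[:,2]>.152)]; print('rim',len(Q),np.median(Q[:,2]),circ(Q[:,:2]), cv2.minEnclosingCircle((Q[:,:2]*1000).astype(np.float32)))
E
```

```text
t: 2.78
eef_pos: [0.5595, 0.0567, 0.2493]
tool_rot: [0.0, 0.884, -0.467, -0.0]
contact_force: [-0.2, -0.4, -0.6]
gripper_width: 0.449
t 2.77 pos [0.5595 0.0567 0.2493] cm [-0.1  -0.25 -0.07] rot [ 0.001 -0.    -0.   ] F [-0.2 -0.4 -0.6] T [-0.05  0.01 -0.01] w 0.449
sel [241.0, 127.7] 0.68 15658 [0.57394842 0.19228012 0.14861158] ((588.171630859375, 153.56341552734375), (105.11453247070312, 214.13917541503906), 3.4310524463653564) 0.15851730860688057
sel [317.7, 209.0] 0.55 1193 [0.56289641 0.06089029 0.12290259] ((561.95458984375, 60.35075759887695), (44.439483642578125, 12.511815071105957), 34.31755828857422) 0.12283740942185198
deck ((578.5927734375, 145.69442749023438), (295.8969421386719, 181.92872619628906), 79.2225570678711) 0.08482032149307196
rim 9629 0.15965023709741735 (array([0.59007814, 0.20600567]), np.float64(0.048974995869852815)) ((567.2687377929688, 168.97418212890625), 90.80445861816406)
```

View pics/w1.png

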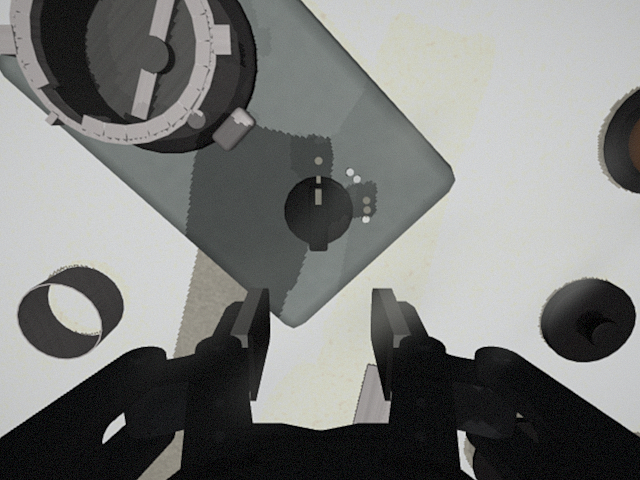

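Wrist view: the selector sits at (318,210) with its tick toward the single pip at (319,160), and two pips are at (353,175). The positions agree with the top camera within 1.5 mm. Now I descend.

```bash
python3 -m creep '[[[0,-0.1,6,0,0,0,0.45],[0,-0.1,10,0,0,0,0.45],[0,-0.1,10,0,0,0,0.45],[0,-0.1,10,0,0,0,0.45]]]' 40
python3 - <<'E'
from h import *
plan([.5615,.060,.100],-55.7)
E
```

```text
t: 3.42
eef_pos: [0.5616, 0.0579, 0.1511]
tool_rot: [-0.001, 0.884, -0.468, 0.001]
contact_force: [-0.3, 0.3, 1.0]
gripper_width: 0.455
t 3.42 pos [0.5616 0.0579 0.1511] cm [-0.19 -0.1   5.11] rot [-0.002 -0.001 -0.001] F [-0.3  0.3  1. ] T [0.01 0.02 0.01] w 0.455
```

```bash
python3 -m creep '[[[-0.1,-0.1,3,0,0,0,0.45],[-0.1,-0.1,5.1,0,0,0,0.45],[-0.1,-0.1,5.1,0,0,0,0.45],[-0.1,-0.1,5.1,0,0,0,0.3],[-0.1,-0.1,5.1,0,0,0,0],[-0.1,-0.1,5.1,0,0,0,0],[-0.1,-0.1,5.1,0,0,0,0]]]' 40
python3 - <<'E'
from h import *
plan([.5615,.060,.100],-100.7)
E
```

```text
t: 4.3
eef_pos: [0.5618, 0.0601, 0.1004]
tool_rot: [-0.001, 0.884, -0.467, 0.001]
contact_force: [-1.5, -0.2, 5.8]
gripper_width: 0.144
t 4.3 pos [0.5618 0.0601 0.1004] cm [-0.01  0.03  0.04] rot [-0.003 -0.     0.786] F [-1.5 -0.2  5.8] T [ 0.14  0.43 -0.  ] w 0.144
```

```bash
python3 -m creep '[[[0,0,0,0,0,0.16,0],[0,0,0,0,0,0.32,0],[0,0,0,0,0,0.48,0],[0,0,0,0,0,0.64,0],[0,0,0,0,0,0.79,0],[0,0,0,0,0,0.79,0],[0,0,0,0,0,0.79,0]]]' 40
python3 - <<'E'
from h import *
plan([.5615,.060,.100],-100.7)
E
```

```text
t: 5.18
eef_pos: [0.5618, 0.06, 0.1004]
tool_rot: [0.001, -0.636, 0.771, -0.001]
contact_force: [-2.5, 0.3, 5.6]
gripper_width: 0.144
t 5.17 pos [0.5618 0.06   0.1004] cm [0.   0.03 0.04] rot [-0.002  0.001 -0.004] F [-2.5  0.3  5.6] T [-0.07  0.38  0.04] w 0.144
```

```bash
python3 -m creep '[[[0,0,0,0,0,0,0.35],[0,0,0,0,0,0,0.35],[0,0,-3,0,0,0,0.35],[0,0,-9,0,0,0,0.4],[0,0,-15,0,0,0,0.45],[0,0,-15,0,0,0,0.45],[0,0,-15,0,0,0,0.45]]]' 40
python3 - <<'E'
from h import *
k=bot.calibration('wrist');p,d=bot.read_camera('wrist');P=cloud(d,k);np.savez("w2.npz",p=p,P=P,d=d,**{'k'+a:b for a,b in k.items()})
cv2.imwrite('pics/w2.png',p)
G=(P[...,2]>.116)&(P[...,2]<.13)&(np.hypot(P[...,0]-.5618,P[...,1]-.06)<.035)&(d>0)
W=P[G];print(len(W),cv2.minAreaRect((W[:,:2]*1000).astype(np.float32)))
Q=P[(abs(P[...,2]-.16)<.004)&(np.hypot(P[...,0]-.59,P[...,1]-.206)<.075)&(d>0)]
print(len(Q),circ(Q[:,:2]))
plan([.441,-.2955,.18],-5.9)
E
```

```text
t: 6.05
eef_pos: [0.5605, 0.0594, 0.2481]
tool_rot: [-0.0, -0.636, 0.771, 0.0]
contact_force: [-0.3, -0.3, -0.8]
gripper_width: 0.45
1201 ((561.8875122070312, 60.363956451416016), (12.507137298583984, 44.066871643066406), 78.6799545288086)
8113 (array([0.59006623, 0.20625567]), np.float64(0.04918568580691888))
t 6.1 pos [0.5599 0.0593 0.2472] cm [37.09  4.92  6.76] rot [ 2.000e-03  1.000e-03 -1.659e+00] F [0.3 0.6 0.1] T [ 0.02  0.06 -0.02] w 0.448
```

View pics/w2.png

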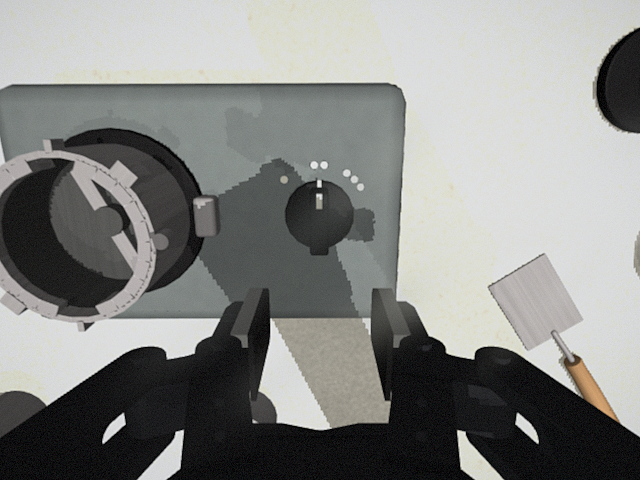

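The selector's tick now points at the two pips at (319,165), and the bar angle gives a value of about 0.79. Next I go to the lid.

```bash
python3 -m creep '[[[20,2.5,0,0,0,-0.85,0.6],[20,2.5,0,0,0,-0.85,0.6],[20,2.5,0,0,0,-0.85,0.6],[30,4,0,0,0,-1.2,0.6],[37.1,4.9,0,0,0,-1.657,0.6],[37.1,4.9,2,0,0,-1.657,0.6],[37.1,4.9,3,0,0,-1.657,0.6],[37.1,4.9,3,0,0,-1.657,0.6],[37.1,4.9,3,0,0,-1.657,0.6],[37.1,4.9,3,0,0,-1.657,0.6]]]' 40
python3 - <<'E'
from h import *
k=bot.calibration('wrist');p,d=bot.read_camera('wrist');P=cloud(d,k);np.savez("w3.npz",p=p,P=P,d=d,**{'k'+a:b for a,b in k.items()})
cv2.imwrite('pics/w3.png',p)
N=(np.hypot(P[...,0]-.441,P[...,1]+.2955)<.07)&(d>0)
W=P[N&(P[...,2]>.052)];print('wing',len(W),np.median(W[:,2]),cv2.minAreaRect((W[:,:2]*1000).astype(np.float32)))
F=P[N&(abs(P[...,2]-.026)<.005)];print('fl',len(F),np.median(F[:,2]),cv2.minEnclosingCircle((F[:,:2]*1000).astype(np.float32)))
print(yaw());plan([.441,-.2955,.031],-5.9)
E
```

```text
t: 7.35
eef_pos: [0.441, -0.295, 0.2164]
tool_rot: [-0.001, 0.999, -0.051, -0.002]
contact_force: [0.2, 0.3, -0.5]
gripper_width: 0.604
wing 66038 0.28641492178570715 ((443.6177673339844, -293.8518981933594), (121.78231811523438, 62.70580291748047), 13.038985252380371)
fl 11022 0.025933587919123466 ((441.8443908691406, -294.8826904296875), 53.9918098449707)
-5.673639691431904
t 7.4 pos [ 0.4411 -0.2949  0.2165] cm [ 0.06  0.09 18.55] rot [-0.002  0.003  0.004] F [0.1 0.7 0.4] T [ 0.02 -0.    0.  ] w 0.6
```

View pics/w3.png

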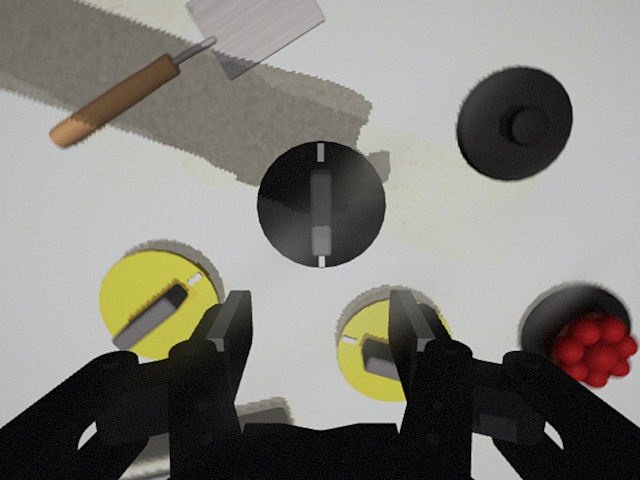

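```bash
python3 - <<'E'
from h import *
z=np.load('w3.npz');P=z['P'];d=z['d']
W=P[(np.hypot(P[...,0]-.441,P[...,1]+.2955)<.07)&(d>0)&(P[...,2]>.055)&(P[...,2]<.066)]
print('wing',len(W),np.median(W[:,2]),cv2.minAreaRect((W[:,:2]*1000).astype(np.float32)))
plan([.4415,-.295,.031],-6)
E
```

```text
wing 1701 0.05969585552806099 ((441.52520751953125, -294.36798095703125), (62.98774719238281, 15.537477493286133), 84.55408477783203)
t 7.4 pos [ 0.4411 -0.2949  0.2165] cm [ 0.11  0.04 18.55] rot [-0.002  0.003  0.006] F [0.1 0.7 0.4] T [ 0.02 -0.    0.  ] w 0.6
```

```bash
python3 -m creep '[[[0.05,0,6,0,0,0,0.6],[0.05,0,12,0,0,0,0.6],[0.05,0,15,0,0,0,0.6],[0.05,0,17,0,0,0,0.6],[0.05,0,18.5,0,0,0,0.6],[0.05,0,18.5,0,0,0,0.4],[0.05,0,18.5,0,0,0,0.1],[0.05,0,18.5,0,0,0,0],[0.05,0,18.5,0,0,0,0],[0.05,0,18.5,0,0,0,0]]]' 60
python3 - <<'E'
from h import *
print(yaw());plan([.441,-.2955,.031],-5.9)
E
```

```text
t: 8.65
eef_pos: [0.443, -0.2957, 0.0341]
tool_rot: [0.0, 0.999, -0.053, 0.0]
contact_force: [-0.8, 0.4, 5.0]
gripper_width: 0.175
-6.027032180943813
t 8.65 pos [ 0.443  -0.2957  0.0341] cm [-0.21 -0.    0.31] rot [ 0.001 -0.001 -0.002] F [-0.8  0.4  5. ] T [ 0.14  0.19 -0.04] w 0.175
```

```bash
python3 -m creep '[[[0,0,-4,0,0,0,0],[0,0,-10,0,0,0,0],[0,0,-16,0,0,0,0],[0,0,-22,0,0,0,0],[0,0,-22,0,0,0,0],[0,0,-22,0,0,0,0]]]' 70
python3 - <<'E'
from h import *
k=bot.calibration('wrist');o=bot.get_obs();p,d=bot.read_camera('wrist');P=cloud(d,k);np.savez("w4.npz",p=p,P=P,d=d,**{'k'+a:b for a,b in k.items()})
cv2.imwrite('pics/w4.png',p)
T=o['eef_pos'];q=o['tool_rot'];R0=R.from_quat([q[1],q[2],q[3],q[0]])
L=R0.inv().apply((P-T).reshape(-1,3)).reshape(P.shape)
F=(np.hypot(L[...,0],L[...,1])<.075)&(abs(L[...,2]-.008)<.01)&(d>0)&(d>.1)
print(F.sum(),np.median(L[F][:,2]),cv2.minEnclosingCircle((L[F][:,:2]*1000).astype(np.float32)))
A=np.c_[L[F][:,:2],np.ones(F.sum())];print('plane',np.linalg.lstsq(A,L[F][:,2],rcond=None)[0])
W=(np.hypot(L[...,0],L[...,1])<.06)&(L[...,2]<-.018)&(L[...,2]>-.04)&(d>0)
print(W.sum(),cv2.minAreaRect((L[W][:,:2]*1000).astype(np.float32)))
print(yaw());plan([.590,.206,.26],79.3)
E
```

```text
t: 9.4
eef_pos: [0.4419, -0.2952, 0.2527]
tool_rot: [-0.0, 0.999, -0.053, -0.001]
contact_force: [0.2, -0.0, -2.3]
gripper_width: 0.17
31422 0.008288043490747882 ((0.5027374029159546, -0.45841893553733826), 54.20669174194336)
plane [0.00019129 0.00340947 0.00830313]
11740 ((-1.1621332168579102, -1.9363555908203125), (43.51472091674805, 61.773719787597656), 26.004655838012695)
-6.018959532420961
t 9.45 pos [ 0.4415 -0.295   0.2518] cm [  9.51 -51.38  -0.79] rot [-3.000e-03  1.000e-03 -1.489e+00] F [-1.1 -0.8 -1.9] T [0.   0.05 0.01] w 0.176
```

View pics/w4.png

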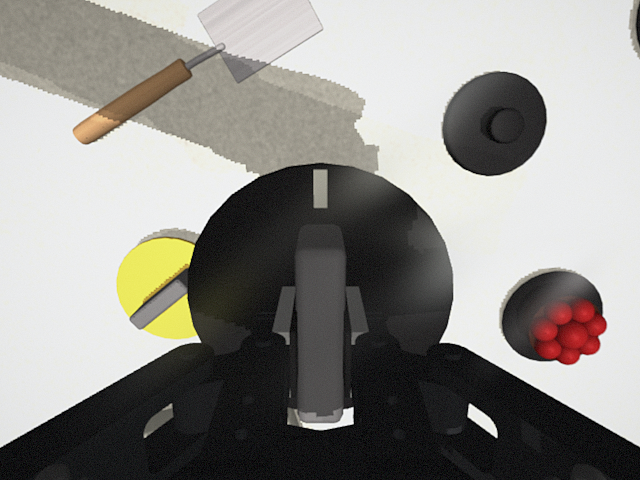

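```bash
cat > fit.py <<'E'
from h import *
from scipy.optimize import least_squares
def annfit(P,d,c0=(.59,.206)):
    G=(abs(P[...,2]-.16)<.003)&(np.hypot(P[...,0]-c0[0],P[...,1]-c0[1])<.07)&(d>0);Q=P[G][:,:2]
    def f(c):
        r=np.hypot(*(Q-c).T);return np.maximum(r-.053,0)+np.maximum(.0425-r,0)
    s=least_squares(f,c0,loss='soft_l1',f_scale=.0005)
    c=s.x;r=np.hypot(*(Q-c).T);a=np.degrees(np.arctan2(*(Q-c).T[::-1]))
    return c,Q,r,a
if __name__=='__main__':
  for n in ('w1','w2','top0','side0'):
    z=np.load(n+'.npz');c,Q,r,a=annfit(z['P'],z['d'])
    print(n,len(Q),c.round(4),'span',[int(((a>=x)&(a<x+30)).sum()) for x in range(-180,180,30)])
    m=(r>.0545)
    h=np.histogram(a[m],bins=np.arange(-180,181,5));print({int(x):int(v) for v,x in zip(*h) if v>5})
    # annulus gaps: r .0435-.048
    g=(r>.044)&(r<.0475);h=np.histogram(a[g],bins=np.arange(-180,181,5));print('gap',[int(x) for v,x in zip(*h) if v<.15*np.median(h[0])])
E
python3 fit.py
```

```text
w1 8502 [0.5894 0.2064] span [846, 879, 1194, 1118, 1465, 7, 0, 0, 0, 943, 1422, 628]
{-105: 78, -100: 86, -65: 46, -60: 117, -55: 124, -50: 68, 115: 74, 120: 102, 125: 128, 165: 65, 170: 6}
gap [-30, -25, -20, -15, -10, -5, 0, 5, 10, 15, 20, 25, 30, 35, 40, 45, 50, 55, 60, 65, 70, 75, 80, 85, 90, 155, 160, 165, 170, 175]
w2 7769 [0.5899 0.2063] span [604, 678, 965, 926, 1187, 580, 764, 100, 3, 559, 956, 447]
{-110: 8, -105: 73, -100: 65, -65: 48, -60: 98, -55: 104, -50: 40, -15: 50, -10: 44, 115: 63, 120: 90, 125: 89, 130: 16, 165: 57, 170: 8}
gap [-25, -20, -15, -10, -5, 0, 40, 45, 50, 55, 60, 65, 70, 75, 80, 85, 155, 160, 165, 170, 175]
top0 685 [0.5889 0.2061] span [49, 57, 70, 55, 72, 39, 48, 57, 73, 56, 74, 35]
{-55: 8, 75: 7, 120: 7}
gap [-180, -25, -20, -15, -10, -5, 0, 155, 160, 165, 170, 175]
side0 434 [0.5904 0.2084] span [29, 30, 40, 34, 42, 22, 26, 42, 46, 45, 52, 26]
{120: 6}
gap [-140, -55, -25, -20, -15, -10, -5, 0, 155, 160, 165, 170, 175]
```

```bash
python3 -m creep '[[[4,-26,-0.5,0,0,-0.75,0],[4,-26,-0.5,0,0,-0.75,0],[4,-26,-0.5,0,0,-0.75,0],[4,-26,-0.5,0,0,-0.75,0],[9.5,-51.4,-0.8,0,0,-1.489,0],[9.5,-51.4,-0.8,0,0,-1.489,0],[9.5,-51.4,-0.8,0,0,-1.489,0],[9.5,-51.4,-0.8,0,0,-1.489,0],[9.5,-51.4,-0.8,0,0,-1.489,0],[9.5,-51.4,-0.8,0,0,-1.489,0]]]' 70
python3 - <<'E'
from h import *
print(yaw());plan([.5901,.2057,.215],79.3)
E
```

```text
t: 10.7
eef_pos: [0.5897, 0.208, 0.2589]
tool_rot: [-0.002, 0.769, 0.64, -0.001]
contact_force: [0.3, -1.2, -2.4]
gripper_width: 0.17
79.53159973144882
t 10.7 pos [0.5897 0.208  0.2589] cm [-0.22  0.1   4.39] rot [-0.004  0.     0.004] F [ 0.3 -1.2 -2.4] T [-0.04 -0.01 -0.01] w 0.17
```

```bash
python3 -m creep '[[[0,0,2,0,0,0,0],[0,0,4.2,0,0,0,0],[0,0,4.2,0,0,0,0],[0,0,4.2,0,0,0,0]]]' 70
python3 - <<'E'
from h import *
print(yaw());plan([.5901,.2057,.194],79.3)
k=bot.calibration('wrist');o=bot.get_obs();p,d=bot.read_camera('wrist');P=cloud(d,k);np.savez("w5.npz",p=p,P=P,d=d)
cv2.imwrite('pics/w5.png',p)
T=o['eef_pos'];q=o['tool_rot'];R0=R.from_quat([q[1],q[2],q[3],q[0]])
L=R0.inv().apply((P-T).reshape(-1,3)).reshape(P.shape)
F=(np.hypot(L[...,0],L[...,1])<.075)&(abs(L[...,2]-.008)<.006)&(d>.1)
print(F.sum(),np.median(L[F][:,2]),cv2.minEnclosingCircle((L[F][:,:2]*1000).astype(np.float32)))
from fit import annfit
c,Q,r,a=annfit(P,d);print(c,len(Q),[int(((a>=x)&(a<x+30)).sum()) for x in range(-180,180,30)])
for x in range(-180,180,15):
    s=(a>=x)&(a<x+15)
    rr=np.hypot(*(Q[s]-[.5897,.2063]).T)
    if s.sum()>20: print(x,s.sum(),np.percentile(rr,[5,50,95]).round(4))
E
```

```text
t: 11.2
eef_pos: [0.5911, 0.2047, 0.2194]
tool_rot: [0.0, 0.77, 0.638, -0.0]
contact_force: [-0.3, 0.9, -1.2]
gripper_width: 0.172
79.22280510418484
t 11.2 pos [0.5911 0.2047 0.2194] cm [ 0.08 -0.12  2.54] rot [-0.     0.001 -0.001] F [-0.3  0.9 -1.2] T [-0.03  0.02  0.01] w 0.172
31280 0.008280640313999969 ((0.48863154649734497, 0.5308173894882202), 54.301918029785156)
[0.58644554 0.21395558] 1875 [426, 48, 0, 0, 0, 0, 0, 0, 0, 117, 719, 565]
-180 230 [0.0486 0.0506 0.0525]
-165 196 [0.0486 0.0504 0.0519]
-150 48 [0.0499 0.0511 0.0517]
105 117 [0.0538 0.0574 0.0617]
120 493 [0.0518 0.0566 0.0612]
135 226 [0.0491 0.0516 0.0536]
150 248 [0.0486 0.0511 0.0532]
165 317 [0.0493 0.052  0.0578]
```

View pics/w5.png

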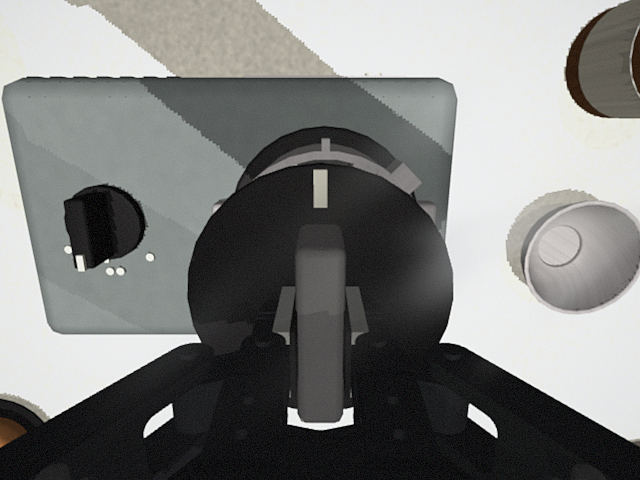

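```bash
python3 -m creep '[[[0.1,-0.1,0.5,0,0,0,0],[0.1,-0.1,1,0,0,0,0],[0.1,-0.1,1,0,0,0,0],[0.1,-0.1,1,0,0,0,0]]]' 70
cat > rel.py <<'E'
from h import *
from scipy.optimize import least_squares
import sys
k=bot.calibration('wrist');o=bot.get_obs();p,d=bot.read_camera('wrist');P=cloud(d,k);np.savez("w6.npz",p=p,P=P,d=d)
cv2.imwrite(sys.argv[1],p)
print(o['eef_pos'].round(4),yaw())
T=o['eef_pos'];q=o['tool_rot'];R0=R.from_quat([q[1],q[2],q[3],q[0]])
L=R0.inv().apply((P-T).reshape(-1,3)).reshape(P.shape)
F=(np.hypot(L[...,0],L[...,1])<.075)&(abs(L[...,2]-.008)<.004)&(d>.1)
lc=cv2.minEnclosingCircle((L[F][:,:2]*1000).astype(np.float32));print('lid',lc,np.median(L[F][:,2]))
z0=T[2]-.16
Rm=(abs(L[...,2]-z0)<.003)&(np.hypot(L[...,0],L[...,1])<.075)&(d>.1)
Q=L[Rm][:,:2]*1000;a=np.degrees(np.arctan2(Q[:,1],Q[:,0]));r=np.hypot(*Q.T)
pts=[]
for x in range(-180,180,4):
    s=(a>=x)&(a<x+4)
    if s.sum()>12:
        pts.append((x+2,np.percentile(r[s],97),s.sum()));
print([(x,round(float(v),1),int(n)) for x,v,n in pts])
E
python3 rel.py pics/w6.png
```

```text
t: 11.75
eef_pos: [0.5903, 0.207, 0.2095]
tool_rot: [0.0, 0.77, 0.638, 0.0]
contact_force: [0.4, 0.1, -2.3]
gripper_width: 0.174
[0.5903 0.207  0.2095] 79.30033416307946
lid ((0.7003722190856934, 0.1855713278055191), 54.02971649169922) 0.008282867496102601
[(-122, 52.8, 20), (-118, 52.7, 33), (-114, 52.7, 37), (-110, 53.0, 48), (-106, 53.1, 51), (-102, 53.0, 57), (-98, 53.1, 62), (-94, 53.3, 63), (-90, 59.1, 146), (-86, 58.5, 95), (-82, 53.6, 67), (-78, 53.4, 61), (-74, 53.5, 56), (-70, 53.7, 51), (-66, 53.6, 48), (-62, 53.7, 42), (-58, 54.0, 33), (-54, 53.9, 23), (-50, 61.3, 153), (-46, 61.2, 141), (-42, 61.3, 119), (-38, 61.3, 74)]
```

```bash
python3 -c "
import cv2;p=cv2.imread('pics/w6.png');cv2.imwrite('pics/w6c.png',cv2.resize(p[100:260,180:460],None,fx=2.8,fy=2.8))"
```

```text
(no output)
```

View pics/w6c.png

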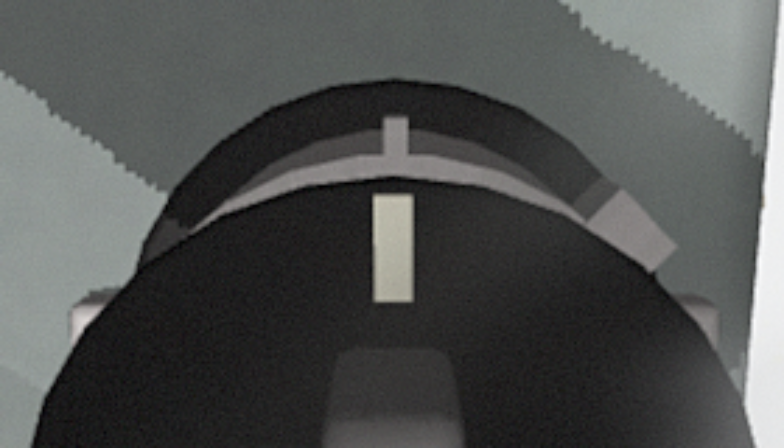

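The tool-frame fit puts the bowl centre minus the lid centre at about (0.4, -0.5) mm. The rib at image (321,146) lines up with the white tick at (320,185). Next I insert the lid.

```bash
python3 -m creep '[[[0.04,-0.03,0.7,0,0,0,0],[0.04,-0.03,1.4,0,0,0,0],[0.04,-0.03,2.1,0,0,0,0],[0.04,-0.03,2.5,0,0,0,0],[0.04,-0.03,2.5,0,0,0,0]]]' 70
python3 - <<'E'
from h import *
plan([.5897,.2063,.174],79.3)
E
```

```text
t: 12.42
eef_pos: [0.5898, 0.2073, 0.184]
tool_rot: [-0.0, 0.77, 0.638, -0.0]
contact_force: [0.3, -0.0, -2.7]
gripper_width: 0.171
t 12.43 pos [0.5898 0.2073 0.184 ] cm [-0.1   0.01  1.  ] rot [-0.001  0.     0.   ] F [ 0.3 -0.  -2.7] T [ 0.01 -0.01 -0.03] w 0.171
```

```bash
python3 -m creep '[[[0,0,0.4,0,0,0,0],[0,0,0.8,0,0,0,0],[0,0,1.1,0,0,0,0],[0,0,1.1,0,0,0,0],[0,0,1.1,0,0,0,0]]]' 70
python3 - <<'E'
from h import *
plan([.5897,.2063,.174],79.3)
E
```

```text
t: 13.05
eef_pos: [0.59, 0.2073, 0.1742]
tool_rot: [0.0, 0.77, 0.638, -0.0]
contact_force: [-2.2, -1.9, 6.3]
gripper_width: 0.172
t 13.05 pos [0.59   0.2073 0.1742] cm [-0.11 -0.01  0.02] rot [ 0.  0. -0.] F [-2.2 -1.9  6.3] T [-0.39  0.61  0.01] w 0.172
```

```bash
python3 rel.py pics/w7.png | head -3; python3 - <<'E'
from h import *
z=np.load('w6.npz');P=z['P'];d=z['d']
F=(np.hypot(P[...,0]-.5897,P[...,1]-.2063)<.052)&(abs(P[...,2]-.166)<.004)&(d>.1)
print(F.sum(),np.median(P[F][:,2]),np.linalg.lstsq(np.c_[P[F][:,:2],np.ones(F.sum())],P[F][:,2],rcond=None)[0])
E
```

```text
[0.59   0.2073 0.1742] 79.28810801789446
lid ((0.6830872893333435, 0.24331867694854736), 54.0836067199707) 0.008252175160278204
[(-178, 59.7, 115), (-174, 57.8, 32), (-90, 58.9, 126), (-86, 58.9, 41), (-50, 60.9, 188), (-46, 60.9, 182), (-42, 60.8, 177), (-38, 61.0, 117), (-6, 59.0, 30), (-2, 61.2, 119), (2, 61.3, 106), (6, 59.2, 17), (174, 58.9, 15), (178, 60.0, 100)]
29006 0.16596469015084503 [-0.00229368  0.0015172   0.16698824]
```

View pics/w7.png

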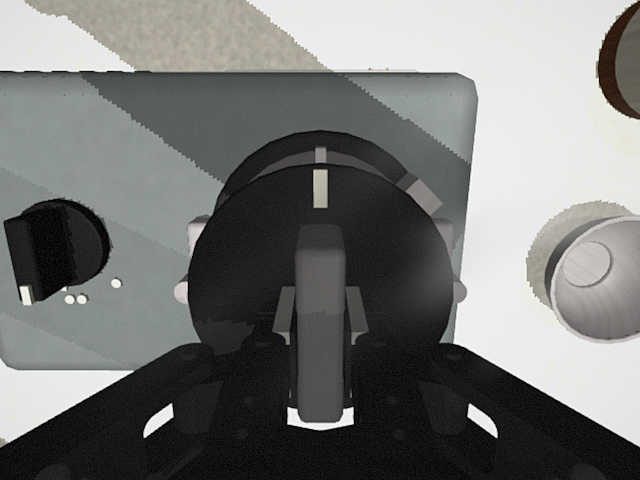

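The lid is home: flange top at 166 mm, level, and its tick at (320,187) is on the rib at (320,155). Now I twist it with a firmer grip.

```bash
python3 -m creep '[[[0,0,0,0,0,0,0],[0,0,0,0,0,0.12,0],[0,0,0,0,0,0.24,0],[0,0,0,0,0,0.36,0],[0,0,0,0,0,0.48,0],[0,0,0,0,0,0.6,0],[0,0,0,0,0,0.6,0]]]' 100
python3 - <<'E'
from h import *
plan([.59,.2073,.174],34.3);print(yaw())
E
```

```text
t: 13.98
eef_pos: [0.5903, 0.2074, 0.1743]
tool_rot: [0.0, 0.924, 0.382, 0.0]
contact_force: [-2.2, -2.0, 6.1]
gripper_width: 0.17
t 13.97 pos [0.5903 0.2074 0.1743] cm [-0.03 -0.02  0.03] rot [ 0.001 -0.001  0.184] F [-2.2 -2.   6.1] T [-0.26  0.48 -0.11] w 0.17
44.85500054001115
```

```bash
python3 -m creep '[[[0,0,0,0,0,0.1,0],[0,0,0,0,0,0.18,0],[0,0,0,0,0,0.18,0],[0,0,0,0,0,0.18,0]]]' 100
python3 rel.py pics/w8.png; python3 - <<'E'
from h import *
plan([.59,.2073,.174],34.3);print(yaw())
z=np.load('w6.npz');P=z['P'];d=z['d']
F=(np.hypot(P[...,0]-.5897,P[...,1]-.2063)<.052)&(abs(P[...,2]-.166)<.004)&(d>.1)
print(F.sum(),np.median(P[F][:,2]),np.linalg.lstsq(np.c_[P[F][:,:2],np.ones(F.sum())],P[F][:,2],rcond=None)[0])
p,d=bot.read_camera('top');cv2.imwrite('pics/t8.png',cv2.resize(p[120:300,150:350],None,fx=4,fy=3.3))
p,d=bot.read_camera('side');cv2.imwrite('pics/s8.png',p)
E
```

```text
t: 14.48
eef_pos: [0.5902, 0.2074, 0.1743]
tool_rot: [0.0, 0.955, 0.297, 0.0]
contact_force: [-2.2, -0.7, 6.2]
gripper_width: 0.167
[0.5902 0.2074 0.1743] 34.609537669260966
lid ((0.6628279685974121, -0.18255206942558289), 54.05562210083008) 0.008352860985898328
[(-134, 58.9, 152), (-98, 58.4, 24), (-94, 60.9, 218), (-90, 60.8, 204), (-86, 60.9, 214), (-82, 60.9, 90), (-50, 59.7, 75), (-46, 61.0, 174), (-42, 60.7, 150)]
t 14.53 pos [0.5902 0.2074 0.1743] cm [-0.02 -0.    0.03] rot [ 0.    -0.001  0.005] F [-2.4 -1.5  6.2] T [-0.4   0.6  -0.12] w 0.168
34.609537669260966
28231 0.16593340883204963 [-0.00096857  0.0031549   0.16582167]
```

View pics/w8.png

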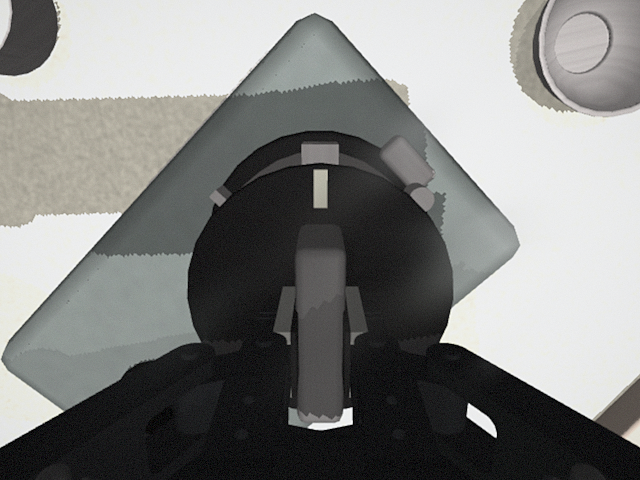

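View pics/t8.png

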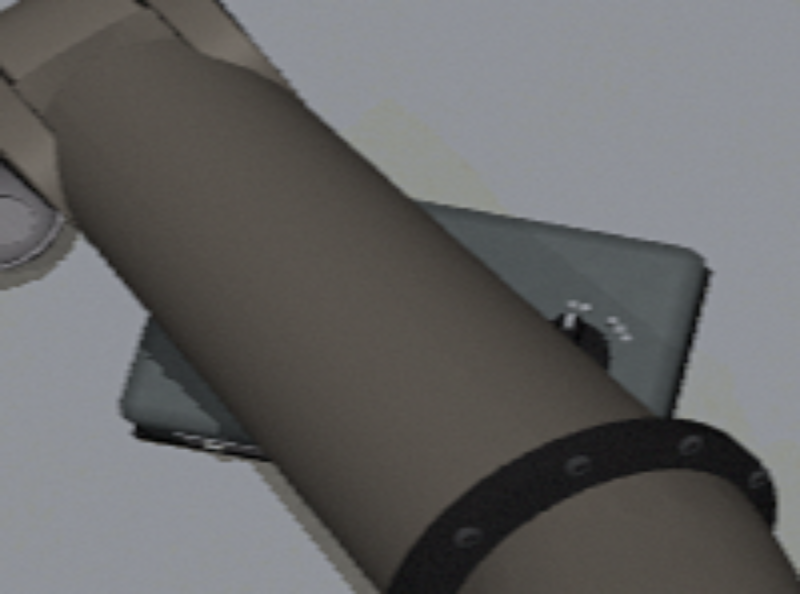

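View pics/s8.png

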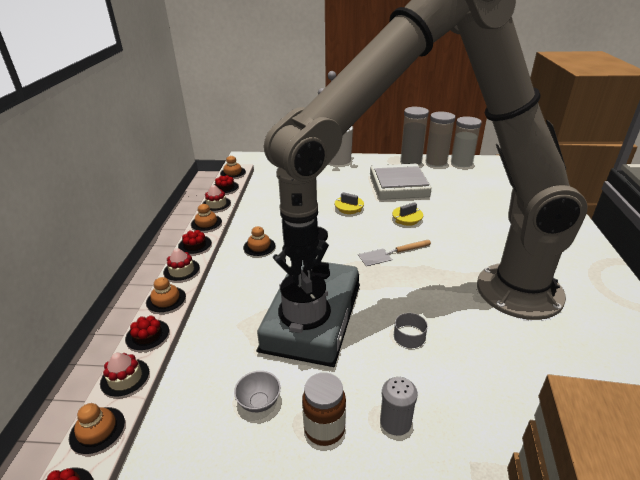

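```bash
python3 - <<'E'
from station import bot
print(bot.hand_in()); o=bot.get_obs();print(o['t'],o['eef_pos'],o['gripper_width'],o['contact_force'])
E
```

```text
the job is handed in; nothing more can be done
None
the job is handed in; nothing more can be done
```

I set the selector to two pips, put the lid home in the bowl and twisted it to the run mark. I handed in at about 14.6 s with the gripper still holding it there at a commanded 100 N. `hand_in` gives no verdict, so what follows are my own last checks.

- **Selector:** the bar angle measured about 0.79 rad after the turn. The last top picture still shows its tick at the two pips.
- **Lid home:** the black winged lid went through the slots without binding. Its flange top sits at 165.9 mm, where 166 mm is ideal, and it is level within 0.004 rad. It is about 2 mm from the measured bowl axis, and 5 mm is allowed.
- **Run mark:** the lid was twisted 44.7° clockwise, and its white tick lines up with the broad block. That puts the switch ring at about 0.71 rad, well short of the lock.
- **Other things on the counter:** the bystanders visible in the final side picture look where they were at the start. The arm hid the tart plate and the jar lid there, so I could not re-check those two, but nothing was touched on the way.

**Disagreements:**
- The side camera put the bowl about 2 mm off the top and wrist cameras. I went by the wrist picture, which showed bowl and lid together.
- The measured moment about the vertical axis was about 0.12 N m, the size expected of the spring, but its sign was opposite to what I expected. The pictures show the lid held at the mark.

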